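# Mesh a loose hinge leaf with the jamb leaf and hold the holes in line

## Robot

A 6-joint arm with a two-finger parallel gripper is mounted at the origin on a cart in front of the work surface, level with it; the furniture and walls round the work are solid. World frame = base frame: x ahead of the robot, y to its left, z up, the work surface at z = 0. Lengths are in m, angles in degrees, forces in N, time in s.
With the tool pointing down it reaches from about 0.3 to 0.775 m from the base axis. Payload 14.6 kg.
Tool frame: the origin (TCP) lies between the finger pads; the fingertips stand r.nose_length ahead of it and the grasp point (between the pads) lies 3 mm ahead of it (r.nose_length is the distance from the TCP to the fingertips, in m); z points along the fingers, y is the direction in which the jaws open and shut (so a half turn about z gives the same grasp; the last joint's range is limited). The gripper opens to 85 mm and grips with 20 to 120 N. Pads are 22 mm wide; open, the fingers measure 114 mm over their backs; the gripper's body (76 mm by 85 mm) begins 54 mm behind the grasp point. The pads swing forward as they close: fully open they stand 13 mm farther back than shut.
Start: joints at [-73.43, 17.183, 87.147, -0, 75.671, -3.816], TCP at [0.192, -0.516, 0.215] pointing down, gripper open.
Joint ranges: [-173.82, 173.82], [-45.26, 126.66], [13.44, 144.39], [-59.66, 239.66], [0, 175.72], [-146.38, 146.38]. Speed limits (degrees/s): [127.2, 127.2, 147.25, 180, 180, 180].

## Interface

Orientations are given as a 3x3 rotation matrix whose columns are the frame's x, y, z axes.
In Python, from workcell import r, eyes gives the robot as it stands.
- The arm moves only by the tool send_rows, never from a script. Its argument "increments" is a list of rows, each an object of numbers: "dx", "dy", "dz": the shift along the tool's x, y, z in cm; "spin": the turn about the tool's z in degrees. In form: [{"dx": .., "dy": .., "dz": .., "spin": ..}, ...]. A call has 1 to 8 rows; each row is the pose to reach, as a shift and turn from the pose commanded when the call began, along the tool's axes at that moment; what a row does not reach only later rows make up. A row lasts 1/8 s, in which the tool goes at most 62.5 mm and 10.7 degrees, less where a joint would pass 70% of its speed; a pose out of reach is approached as far as the arm can. A call with a gripper value outside its range is refused whole. "fingers" is the closure in counts, from 0 (fully open) to 255 (shut), set as the call begins (left out, the last holds). The fingers move at their own pace and stop on an object; "grip_force" is the grip in N (left out, the last holds). Time passes only in rows, so rows that repeat a pose let the fingers close. It gives the time, the measured TCP pose, the force and the opening at its end, in the units of the state.
- r.get_state(): the state, without advancing time (a new reading comes with each control period).
- eyes.read_camera(name): name is "scene" or "top" or "wrist"; returns a dict with "frame" (384x512x3 uint8, red, green, blue), "fx", "fy", "cx", "cy" (pixels), "dist_coeffs" ([k1, k2, p1, p2, k3] as OpenCV has them; the pictures are not rectified), "T" (4x4, takes a point from camera to world coordinates); the wrist camera has in their place "T_tool_cam" (4x4, takes a point from camera to tool coordinates, whose origin is the TCP and whose axes are the flange's). Camera axes: x right, y down, z forward; pixel columns grow to the right and rows downward; lengths in m; the calibration is good to about 2 mm. A picture is of the moment at which its call begins: read the wrist's pose just before it. There is no depth.
- r.hand_in(): hands the job in, once; it reports no verdict.
Trained networks look in a picture, given as the dict that the camera call returned (one of the last four; its "shot" number tells which), for a name from the list of things; names that differ only in an ending like _2 or _b are one class to them, and where a whole thing is asked for, a point or a joint stands for the part that bears it (a point fixed in the world has none). Each returns a list of dicts, best first, with "conf" (0 to 1); they miss things now and then, are a little off and sometimes report something else, mostly with a low value. They report only what shows in the picture. A call takes as long as a camera call.
- eyes.boxes_of(picture, name): "position" ([column, row] in pixels, amid what is visible of it).
- eyes.regions_of(picture, name): "mask" (384x512 bool, what is visible of it) and "position" ([column, row] in pixels, amid what is visible of it).
The state is a dict: "time": time; "joint_positions": joint angles; "qvel": joint speeds; "tau": joint torques, N m; "position": TCP position; "tool_rot": TCP orientation; "wrist_force": force on the tool from outside, world axes, zero at the start; "wrist_torque": the same for the moment, N m; "width": finger opening in m.
Only numpy, scipy, OpenCV 4.12 (cv2) and the standard library are available. Lean on these libraries where they do the work, as an engineer would, in place of code of your own. Each camera call takes 0.05 s, during which the arm holds its last target. There are 200 camera calls.

## Task

Two loose hinge leaves, each screwed on a short wooden rail, lie on the bench; pick up the one whose knuckle fits between the two knuckles of the leaf on the fixed jamb block, mesh it there so that the holes of all three knuckles line up well enough for the hinge pin to be pushed through later, and keep holding it. The program finishes while the gripper still holds the leaf up steadily in line, without pressing it hard against the jamb. Leave the other leaf, the pin, the brass weight and the ink jar where they are.

Things in the scene. Friction and masses are not known exactly. Their poses are not given: they have to be found in the camera images.
- leaf_single: The leaf to use: wooden rail 80 x 50 x 28 mm (x, y, z), 4 mm steel plate on top (to z = 32 mm), ONE centred knuckle at the +x end; about 0.2 kg, centre of mass about 12 mm to +x. Origin: centre of the rail's underside, on the bench at the start. z up, x towards the knuckle (away from the robot within 0.5 rad), y along the hinge axis. Grip from above on the long sides, y = +-25 mm.
- leaf_single_hole (a point): Centre of the knuckle hole of leaf_single: on the hinge axis, 66 mm ahead (+x) of that body's origin and 30 mm above its underside. Knuckle 26 mm outside diameter, 20 mm long along y, with a 14 mm through hole along y. Axes as the body's.
- leaf_double: The leaf that does not fit: same rail, plate and origin as leaf_single, but with TWO knuckles, each 12 mm long, with a 26 mm gap between them. Stays where it lies.
- jamb: Jamb block fixed to the bench: wood 64 x 120 x 100 mm (x, y, z), angle feet to y = +-86 mm, hinge leaf on top (to z = 104 mm). Origin: centre of the underside; -x looks roughly to the robot, y is along the hinge axis. Two knuckles (26 mm outside, 14 mm hole, 14 mm long) stand out from the top -x edge with a 26 mm gap between, open to -x, above and below, so a knuckle can enter level from -x.
- jamb_hole (a point): Point on the jamb's hinge axis midway between its knuckles: 47 mm to -x of its origin, 102 mm above the bench; axes as the jamb's. A knuckle centred here has 3 mm play at each end and 2 mm to the block's face behind; nothing supports it from below. With the loose leaf level and its x along the jamb's x, both plates lie in one plane.
- hinge_pin: L-shaped steel hinge pin, 8 mm thick, 82 mm long with a 24 mm bent end, lying flat on the bench. Bystander.
- brass_weight: Brass paper weight with a knob, 42 mm across, 59 mm high; origin at the centre of its underside. Bystander.
- bed_lever: Bench furniture, only to be kept clear of: an upright lever with a turned wooden handle, 251 mm high, on a 60 x 85 mm foot, fixed to the bench left of the work. Origin: centre of its foot on the bench.
- ink_jar: Small ink jar with a tin lid, 62 mm across, 54 mm high; origin at the centre of its underside. Bystander.

How it is judged:
By the outcome, as a careful person would: the job done as asked, in the order asked, and still so for the second after the job is handed in, while the arm keeps its last pose, push and grip.
It also fails if it takes over 40 s, if anything falls off the work surface, if the arm or the gripper's body presses on something with over 40 N, if the wrist force passes 120 N, or if a joint passes its speed limit or range.

## Working session

There is one attempt and no reset: what is moved stays moved. The work goes in short steps, Python scripts to look and compute and a tool call to move; the robot and the scene stay as the last step left them, time stands still between calls to the robot, and variables do not carry over. Pictures are saved under pics/ and viewed, about 8 in all and at most 12, crops included, and the job is handed in when it is done.

Besides the shell and the picture viewer there is one more tool, called after ">>>" by a JSON object that holds its "name" and its "arguments", one argument or row to a line. send_rows: Moves the arm, as the interface text tells. Its arguments: {"type":"object","properties":{"increments":{"type":"array","items":{"type":"object","properties":{"dx":{"type":"number"},"dy":{"type":"number"},"dz":{"type":"number"},"spin":{"type":"number"}}}},"fingers":{"type":"number"},"grip_force":{"type":"number"}},"required":["increments"]}

```bash
mkdir -p pics; ls; cat > h.py <<'E'
import numpy as np, cv2
from workcell import r, eyes
def ray(p,uv,T=None):
    K=np.array([[p['fx'],0,p['cx']],[0,p['fy'],p['cy']],[0,0,1.]])
    T=p['T'] if T is None else T
    u=cv2.undistortPoints(np.array([[uv]],float),K,np.array(p['dist_coeffs'],float))[0,0]
    d=T[:3,:3]@np.array([u[0],u[1],1.]); return T[:3,3],d
def at_z(p,uv,z,T=None):
    T=np.array(p['T'] if T is None else T); o,d=ray(p,uv,T); return o+d*(z-o[2])/d[2]
def proj(p,X,T=None):
    T=np.array(p['T'] if T is None else T); K=np.array([[p['fx'],0,p['cx']],[0,p['fy'],p['cy']],[0,0,1.]])
    Ti=np.linalg.inv(T); rv=cv2.Rodrigues(Ti[:3,:3])[0]
    return cv2.projectPoints(np.atleast_2d(np.array(X,float)),rv,Ti[:3,3],K,np.array(p['dist_coeffs'],float))[0][:,0]
def toolT(s):
    T=np.eye(4);T[:3,:3]=np.array(s['tool_rot']);T[:3,3]=s['position'];return T
def save(p,n): cv2.imwrite('pics/'+n,cv2.cvtColor(p['frame'],cv2.COLOR_RGB2BGR))
E
python3 - <<'E'
from h import *
s=r.get_state(); print(s, r.nose_length)
for c in ['scene','top']:
    p=eyes.read_camera(c); save(p,c+'0.png'); print(c,np.round(p['T'],3).tolist(),p['fx'])
    for n in ['leaf_single','leaf_double','jamb','hinge_pin','brass_weight','bed_lever','ink_jar','leaf_single_hole']:
        print(n,[(np.round(b['position'],1).tolist(),round(b['conf'],2),np.round(at_z(p,b['position'],0.03)[:2],3).tolist()) for b in eyes.boxes_of(p,n)[:3]])
E
```

```text
pics
{'time': 0.0, 'joint_positions': array([-7.34304118e+01,  1.72174074e+01,  8.71831993e+01,  1.02694881e-03,
        7.56696974e+01, -3.81592167e+00]), 'qvel': array([ 0.00180193,  0.06142085, -0.05441538, -0.09560621,  0.00643132,
        0.02872898]), 'tau': array([ 4.39001633e-05, -5.43503380e+01, -3.61787724e+01, -8.53803863e-05,
        4.01013298e-03, -2.28768334e-05]), 'position': array([ 0.19150834, -0.51529355,  0.21418289]), 'tool_rot': array([[ 9.37371679e-01,  3.48330626e-01, -3.33281619e-04],
       [ 3.48330771e-01, -9.37370940e-01,  1.18103701e-03],
       [ 9.89828546e-05, -1.22316288e-03, -9.99999247e-01]]), 'wrist_force': array([ 0.33017797,  0.18451102, -0.47770057]), 'wrist_torque': array([-0.01832719, -0.04427718,  0.01709698]), 'width': 0.08516910384016213} 0.022
scene [[-0.669, -0.411, 0.619, -0.16], [-0.743, 0.351, -0.57, 0.716], [0.017, -0.841, -0.541, 0.73], [0.0, 0.0, 0.0, 1.0]] 492.94815464309977
leaf_single [([253.3, 264.2], 0.57, [0.447, 0.169])]
leaf_double [([344.7, 208.1], 0.89, [0.458, -0.15])]
jamb [([258.2, 185.9], 0.73, [0.681, -0.055])]
hinge_pin []
brass_weight [([175.5, 244.4], 0.66, [0.614, 0.257]), ([255.4, 188.3], 0.21, [0.677, -0.041])]
bed_lever []
ink_jar [([330.1, 172.2], 0.89, [0.604, -0.261])]
leaf_single_hole [([254.2, 261.2], 0.92, [0.453, 0.161])]
top [[-0.008, -0.985, 0.17, 0.344], [-1.0, 0.005, -0.022, 0.06], [0.021, -0.17, -0.985, 1.186], [0.0, 0.0, 0.0, 1.0]] 379.4150297024869
leaf_single [([220.4, 215.8], 0.8, [0.467, 0.151])]
leaf_double [([321.0, 215.3], 0.75, [0.466, -0.158]), ([282.8, 228.7], 0.65, [0.426, -0.039])]
jamb [([278.5, 153.3], 0.76, [0.663, -0.03])]
hinge_pin [([284.0, 228.9], 0.45, [0.425, -0.043])]
brass_weight [([193.7, 164.1], 0.63, [0.629, 0.235])]
bed_lever []
ink_jar [([352.5, 171.4], 0.9, [0.604, -0.263])]
leaf_single_hole [([221.1, 214.8], 0.96, [0.47, 0.149])]
```

```bash
python3 - <<'E'
import cv2,numpy as np
a=cv2.imread('pics/scene0.png');b=cv2.imread('pics/top0.png')[100:270,150:400]
cv2.imwrite('pics/t1.png',cv2.resize(b,None,fx=3,fy=3,interpolation=2))
E
```

```text
(no output)
```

View pics/scene0.png

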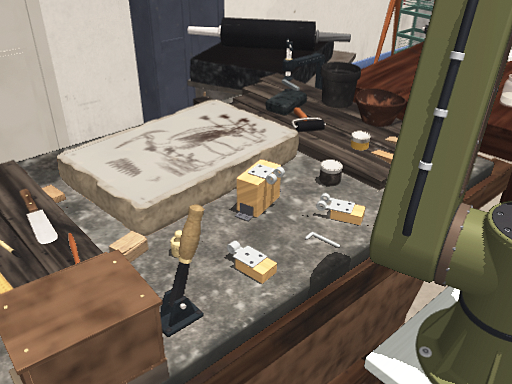

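View pics/t1.png

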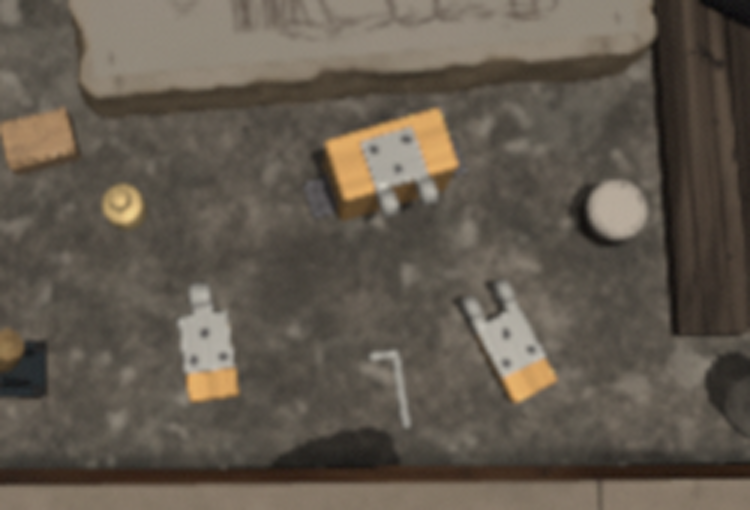

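The scene view and the 3x top crop agree. leaf_single is on the left, with its knuckle at top pixel (217,198) and its rail end at (221,229). The jamb knuckles are at (280,168) and (293,163). The lever is at the far left (about 152,217), the pin at (283,228), leaf_double at (320,215), the jar at (355,170) and the weight at (191,168).

```bash
python3 - <<'E'
from h import *
s=r.get_state(); p=eyes.read_camera('top')
f=lambda c:(c[0]/3+150,c[1]/3+100)
k=at_z(p,f((201,295)),.043); e=at_z(p,f((213,398)),.0); e2=at_z(p,f((212,370)),.03)
print('knuckle',k,'tail',e,e2)
j1=at_z(p,f((389,203)),.11);j2=at_z(p,f((429,190)),.11);print('jk',j1,j2,(j1+j2)/2)
for c in [(325,143),(440,110),(457,163),(340,200)]: print(at_z(p,f(c),.1))
# leaf fit by mask in top+scene: model outline of rail+plate+knuckle
from scipy.optimize import minimize
from scipy.spatial import ConvexHull
def boxpts(x0,x1,y0,y1,z0,z1): return np.array([[x,y,z] for x in(x0,x1) for y in(y0,y1) for z in(z0,z1)])
parts={'leaf_single':[boxpts(-.04,.04,-.025,.025,0,.032),boxpts(.04,.079,-.010,.010,.017,.043)],
 'jamb':[boxpts(-.032,.032,-.06,.06,0,.104),boxpts(-.06,-.032,.013,.027,.089,.115),boxpts(-.06,-.032,-.027,-.013,.089,.115)]}
pics=[p,eyes.read_camera('scene')]
for n,x0 in [('leaf_single',[.46,.15,0]),('jamb',[.67,-.03,-.3])]:
    ms=[]
    for q in pics:
        g=eyes.regions_of(q,n); print(n,[(round(a['conf'],2),int(a['mask'].sum()),a['position']) for a in g][:2]); ms.append(g[0]['mask'])
    def render(q,x):
        c,s_=np.cos(x[2]),np.sin(x[2]);R=np.array([[c,-s_,0],[s_,c,0],[0,0,1]])
        m=np.zeros((384*4,512*4),np.uint8)
        for P in parts[n]:
            uv=proj(q,P@R.T+[x[0],x[1],0]); h=cv2.convexHull((uv*4+1.5).astype(np.int32)); cv2.fillConvexPoly(m,h,255)
        return cv2.resize(m,(512,384),interpolation=cv2.INTER_AREA)/255.
    def cost(x,use=(0,1)): 
        t=0
        for i in use:
            a=render(pics[i],x);b=ms[i];t+=1-np.minimum(a,b).sum()/np.maximum(a,b).sum()
        return t
    for use in [(0,),(1,),(0,1)]:
        o=minimize(cost,x0,args=(use,),method='Nelder-Mead',options=dict(initial_simplex=[x0,np.add(x0,[.02,0,0]),np.add(x0,[0,.02,0]),np.add(x0,[0,0,.2])],maxiter=150))
        print(n,use,np.round(o.x,4),round(o.fun,3))
E
```

```text
knuckle [0.51862679 0.16045238 0.043     ] tail [0.41713068 0.15074752 0.        ] [0.44359278 0.14969411 0.03      ]
jk [ 0.59782835 -0.0267472   0.11      ] [ 0.61070441 -0.06602258  0.11      ] [ 0.60426638 -0.04638489  0.11      ]
[0.66125064 0.03468982 0.1       ]
[ 0.69512794 -0.08021638  0.1       ]
[ 0.64055077 -0.09562472  0.1       ]
[0.60336037 0.02047349 0.1       ]
leaf_single [(0.82, 559, [217.7, 216.8])]
leaf_single [(0.56, 1139, [249.0, 261.5]), (0.51, 848, [342.3, 208.1])]
leaf_single (0,) [0.4588 0.1545 0.1084] 0.1
leaf_single (1,) [0.455  0.1556 0.1096] 0.103
leaf_single (0, 1) [0.4569 0.1546 0.1032] 0.22
jamb [(0.81, 1259, [278.2, 154.8])]
jamb [(0.74, 2000, [258.0, 189.2]), (0.16, 1104, [250.1, 261.4])]
jamb (0,) [ 0.6506 -0.0308  0.319 ] 0.126
jamb (1,) [ 0.6397 -0.0192  0.3711] 0.102
jamb (0, 1) [ 0.6503 -0.0292  0.3327] 0.26
```

>>> {"name": "send_rows", "arguments": {
  "increments": [
    {"dx":3.7,"dy":-4.1,"spin":1.1},
    {"dx":7.5,"dy":-8.2,"spin":2.2},
    {"dx":11.2,"dy":-12.3,"spin":3.3},
    {"dx":14.9,"dy":-16.4,"spin":4.4},
    {"dx":18.6,"dy":-20.5,"spin":5.5},
    {"dx":22.4,"dy":-24.7,"spin":6.6},
    {"dx":26.1,"dy":-28.8,"spin":7.7},
    {"dx":29.8,"dy":-32.9,"spin":8.8}
  ],
  "fingers": 0
}}

```text
validation failed for argument at $.in...
```

>>> {"name": "send_rows", "arguments": {
  "increments": [
    {"dx":3.7,"dy":-4.1,"dz":0,"spin":1.1},
    {"dx":7.5,"dy":-8.2,"dz":0,"spin":2.2},
    {"dx":11.2,"dy":-12.3,"dz":0,"spin":3.3},
    {"dx":14.9,"dy":-16.4,"dz":0,"spin":4.4},
    {"dx":18.6,"dy":-20.5,"dz":0,"spin":5.5},
    {"dx":22.4,"dy":-24.7,"dz":0,"spin":6.6},
    {"dx":26.1,"dy":-28.8,"dz":0,"spin":7.7},
    {"dx":29.8,"dy":-32.9,"dz":0,"spin":8.8}
  ],
  "fingers": 0,
  "grip_force": 60
}}

```text
time: 2.2
position: [0.3567, -0.1017, 0.2151]
tool_rot: [[0.98, 0.2, 0.001], [0.2, -0.98, -0.0], [0.001, 0.001, -1.0]]
wrist_force: [0.4, -1.3, 0.4]
width: 0.0855
```

>>> {"name": "send_rows", "arguments": {
  "increments": [
    {"dx":3.2,"dy":-4.6,"dz":0,"spin":1.1},
    {"dx":6.4,"dy":-9.2,"dz":0,"spin":2.2},
    {"dx":9.5,"dy":-13.8,"dz":0,"spin":3.3},
    {"dx":12.7,"dy":-18.4,"dz":0,"spin":4.4},
    {"dx":15.9,"dy":-23.0,"dz":0,"spin":5.5},
    {"dx":15.9,"dy":-23.0,"dz":0,"spin":5.5},
    {"dx":15.9,"dy":-23.0,"dz":0,"spin":5.5}
  ]
}}

```text
time: 3.08
position: [0.4656, 0.1536, 0.2146]
tool_rot: [[0.994, 0.106, -0.0], [0.106, -0.994, -0.0], [-0.001, 0.0, -1.0]]
wrist_force: [0.3, 0.3, 0.0]
width: 0.0856
```

```bash
python3 - <<'E'
from h import *
s=r.get_state(); print(s['position'],s['qvel'].round(2),s['joint_positions'].round(1))
p=eyes.read_camera('wrist'); T=toolT(s)@np.array(p['T_tool_cam'])
x=[.458,.1545,.106];c,q=np.cos(x[2]),np.sin(x[2])
im=p['frame'].copy()
for P in [[-.04,-.025,.032],[-.04,.025,.032],[.04,.025,.032],[.04,-.025,.032],[.079,.01,.030],[.079,-.01,.03],[.066,0,.043]]:
    w=np.array([x[0]+c*P[0]-q*P[1],x[1]+q*P[0]+c*P[1],P[2]]);uv=proj(p,w,T)[0];print(uv.round(1));cv2.circle(im,tuple(int(v) for v in uv),2,(255,0,0),-1)
np.savez('w1.npz',frame=p['frame'],T=T)
cv2.imwrite('pics/w1.png',cv2.resize(im[...,::-1],None,fx=1.5,fy=1.5))
E
```

```text
[0.46561858 0.1536038  0.21459349] [-1.23 -0.96  0.44  0.01  0.04 -0.02] [14.   9.6 96.6 -0.  73.9 97.9]
[270.4 197.4]
[232.  197.4]
[230.4 135.7]
[271.7 135.7]
[242.5 102. ]
[259.5 102. ]
[250.9 114.3]
```

View pics/w1.png

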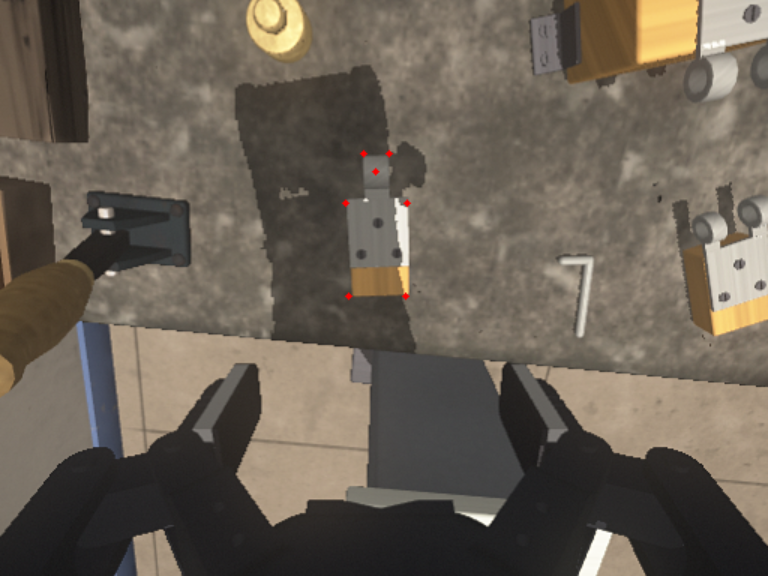

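The predicted corner dots land on the leaf to within about 2 px, and the true yaw is roughly 1.5° larger. The lever foot is at the left, around (130,230), and clear of the descent.

>>> {"name": "send_rows", "arguments": {
  "increments": [
    {"dx":0.2,"dy":0,"dz":5,"spin":-1.5},
    {"dx":0.2,"dy":0,"dz":10,"spin":-1.5},
    {"dx":0.2,"dy":0,"dz":15,"spin":-1.5},
    {"dx":0.2,"dy":0,"dz":17.5,"spin":-1.5},
    {"dx":0.2,"dy":0,"dz":18.9,"spin":-1.5},
    {"dx":0.2,"dy":0,"dz":18.9,"spin":-1.5}
  ]
}}

```text
time: 3.88
position: [0.4678, 0.1535, 0.0258]
tool_rot: [[0.991, 0.131, -0.0], [0.131, -0.991, -0.0], [-0.0, 0.0, -1.0]]
wrist_force: [-0.3, -0.0, -0.0]
width: 0.0853
```

>>> {"name": "send_rows", "arguments": {
  "increments": [
    {"dx":0,"dy":0,"dz":0,"spin":0},
    {"dx":0,"dy":0,"dz":0,"spin":0},
    {"dx":0,"dy":0,"dz":0,"spin":0},
    {"dx":0,"dy":0,"dz":0,"spin":0},
    {"dx":0,"dy":0,"dz":0,"spin":0},
    {"dx":0,"dy":0,"dz":0,"spin":0}
  ],
  "fingers": 255,
  "grip_force": 60
}}

```text
time: 4.62
position: [0.4679, 0.1541, 0.0258]
tool_rot: [[0.991, 0.132, -0.0], [0.132, -0.991, -0.0], [-0.0, -0.0, -1.0]]
wrist_force: [-0.4, 0.3, -0.6]
width: -0.0002
```

The jaws shut fully without holding anything, so I'll look before moving again.

```bash
python3 - <<'E'
from h import *
s=r.get_state(); print(s['width'],s['position'])
p=eyes.read_camera('scene'); q=eyes.read_camera('wrist')
a=cv2.resize(p['frame'][180:330,150:350],(500,375)); b=cv2.resize(q['frame'],(300*4//3,300))
im=np.zeros((375,800,3),np.uint8); im[:,:400]=a[:,50:450]; im[:300,400:]=b
cv2.imwrite('pics/c1.png',im[...,::-1])
E
```

```text
-0.00016419786376807138 [0.467851   0.15412945 0.02576042]
```

View pics/c1.png

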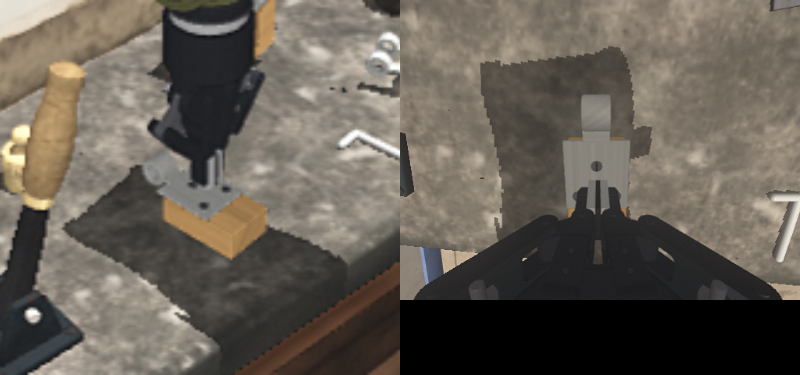

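The scene and wrist views show the shut fingers meeting the plate top, with the leaf apparently unmoved. That doesn't fit a TCP height of 26 mm, so I'll check the true height from the apparent size of the leaf.

```bash
python3 - <<'E'
from h import *
s=r.get_state(); p=eyes.read_camera('wrist'); sc=eyes.read_camera('scene');top=eyes.read_camera('top')
g=eyes.regions_of(p,'leaf_single')[0]; m=g['mask']; np.save('m.npy',m)
print(g['conf'])
for v in range(120,280,8):
    u=np.where(m[v])[0]
    if len(u): print(v,u.min(),u.max(),end=' | ')
print()
x=[.458,.153,.13];c,q=np.cos(x[2]),np.sin(x[2])
pts=[[.04,.025,.032],[.04,-.025,.032],[0,.025,.032],[0,-.025,.032],[.079,.01,.030],[.079,-.01,.03]]
W=[[x[0]+c*P[0]-q*P[1],x[1]+q*P[0]+c*P[1],P[2]] for P in pts]
for dz in (0,.03):
    T=toolT(s);T[2,3]+=dz; print(dz,proj(p,W,T@p['T_tool_cam']).round(0).tolist())
print('Ttc',np.round(p['T_tool_cam'],3).tolist())
P=np.array(s['position'])
print('tip if z .004 / .032', [proj(k,[[P[0],P[1],z] for z in (.004,.032,.08)]).round(1).tolist() for k in (sc,top)])
g=eyes.regions_of(top,'leaf_single');print([(a['conf'],a['position']) for a in g])
b=eyes.regions_of(sc,'leaf_single');print([(a['conf'],a['position']) for a in b])
E
```

```text
0.71
120 252 266 | 128 230 269 | 136 230 269 | 144 231 269 | 152 231 269 | 160 230 268 | 168 232 267 | 176 215 286 | 184 208 294 | 192 208 293 | 200 209 292 | 208 209 292 | 216 210 292 | 224 210 292 | 232 211 291 | 240 211 291 | 248 212 290 | 256 211 290 | 264 212 290 | 272 214 288 | 
0 [[209.0, 188.0], [295.0, 188.0], [212.0, 249.0], [292.0, 249.0], [233.0, 118.0], [270.0, 118.0]]
0.03 [[215.0, 174.0], [289.0, 174.0], [217.0, 227.0], [286.0, 227.0], [236.0, 114.0], [268.0, 114.0]]
Ttc [[-0.001, -0.947, -0.323, 0.082], [1.0, -0.001, -0.0, 0.001], [-0.0, -0.323, 0.947, -0.159], [0.0, 0.0, 0.0, 1.0]]
tip if z .004 / .032 [[[252.2, 265.6], [252.3, 255.9], [252.5, 238.6]], [[219.9, 216.3], [219.2, 215.3], [217.9, 213.6]]]
[]
[(0.65, [252.3, 263.8])]
```

```bash
python3 - <<'E'
from h import *
p=eyes.read_camera('wrist'); M=np.array(p['T_tool_cam']); print(p['fx'])
for name,ys,zs in [('open',(-.0425,.0425),(0,.009,.022)),('shut',(-.006,.006),(-.02,0,.01,.022))]:
    for z in zs: print(name,z,[proj(p,[x,y,z],M)[0].round(0).tolist() for x in (-.011,.011) for y in ys])
im=p['frame'][110:330,150:350]
cv2.imwrite('pics/c2.png',cv2.resize(im,None,fx=3.5,fy=2.7,interpolation=2)[...,::-1])
E
```

```text
280.18229217381634
open 0 [[186.0, 245.0], [318.0, 245.0], [184.0, 214.0], [321.0, 214.0]]
open 0.009 [[189.0, 238.0], [315.0, 238.0], [187.0, 208.0], [317.0, 208.0]]
open 0.022 [[193.0, 229.0], [311.0, 229.0], [191.0, 201.0], [313.0, 201.0]]
shut -0.02 [[242.0, 263.0], [262.0, 263.0], [241.0, 229.0], [263.0, 229.0]]
shut 0 [[243.0, 245.0], [261.0, 245.0], [242.0, 214.0], [262.0, 214.0]]
shut 0.01 [[243.0, 238.0], [261.0, 238.0], [243.0, 208.0], [261.0, 208.0]]
shut 0.022 [[244.0, 229.0], [261.0, 229.0], [244.0, 201.0], [261.0, 201.0]]
```

View pics/c2.png

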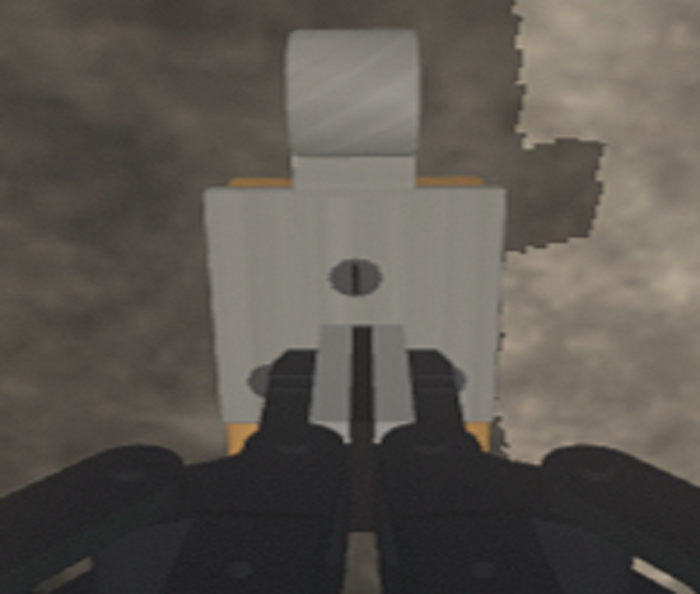

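Measured in the camera, the shut fingertips end at about z_tool = −19 mm (row 230), and open at about −30 mm. They do not reach the +22 mm I had taken from nose_length, so the fingers closed in the air roughly 1 cm above the plate. The leaf hasn't moved. I'll open and go about 44 mm deeper, watching the force.

>>> {"name": "send_rows", "arguments": {
  "increments": [
    {"dx":0,"dy":0,"dz":0,"spin":0},
    {"dx":0,"dy":0,"dz":0,"spin":0},
    {"dx":0,"dy":0,"dz":0,"spin":0},
    {"dx":0,"dy":0,"dz":0,"spin":0},
    {"dx":0,"dy":0,"dz":0,"spin":0},
    {"dx":0,"dy":0,"dz":1,"spin":0},
    {"dx":0,"dy":0,"dz":2,"spin":0},
    {"dx":0,"dy":0,"dz":2.5,"spin":0}
  ],
  "fingers": 0
}}

```text
time: 6.08
position: [0.4674, 0.154, -0.0003]
tool_rot: [[0.991, 0.132, -0.001], [0.132, -0.991, -0.0], [-0.001, 0.0, -1.0]]
wrist_force: [0.2, 0.1, -0.5]
width: 0.0852
```

>>> {"name": "send_rows", "arguments": {
  "increments": [
    {"dx":0,"dy":0,"dz":0.6,"spin":0},
    {"dx":0,"dy":0,"dz":1.2,"spin":0},
    {"dx":0,"dy":0,"dz":1.2,"spin":0}
  ]
}}

```text
time: 6.45
position: [0.4676, 0.1541, -0.0116]
tool_rot: [[0.991, 0.132, -0.001], [0.132, -0.991, -0.0], [-0.001, 0.0, -1.0]]
wrist_force: [-0.6, -0.6, 0.2]
width: 0.0855
```

```bash
python3 - <<'E'
from h import *
p=eyes.read_camera('wrist'); M=np.array(p['T_tool_cam']);s=r.get_state();print(s['width'],s['position'],s['wrist_force'])
a=cv2.resize(p['frame'][100:384,90:420],None,fx=1.5,fy=1.5)
b=eyes.read_camera('scene')['frame'][200:300,200:310]
im=np.zeros((426,800,3),np.uint8);im[:,:495]=a;im[:277,495:]=cv2.resize(b,(305,277))
cv2.imwrite('pics/c3.png',im[...,::-1])
E
```

```text
0.08536020661255321 [ 0.46781195  0.15410063 -0.01133411] [-0.02256977  0.33223854  0.40524575]
```

View pics/c3.png

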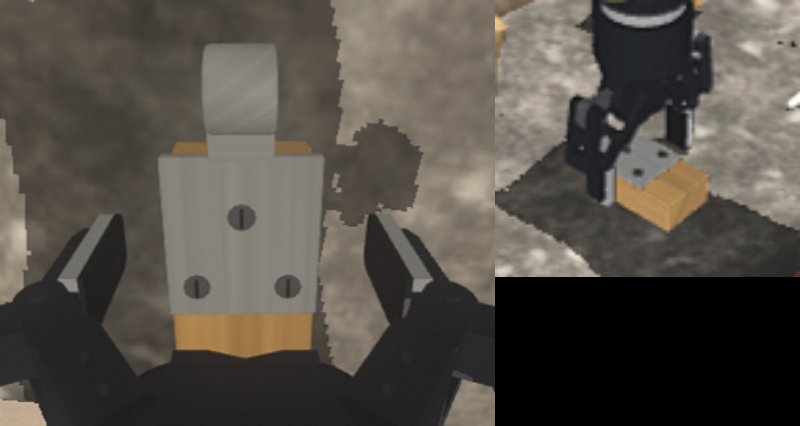

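The open fingers now straddle the rail with no contact force. The wrist crop shows the tips at about (125,215) and (367,215), with the leaf centred at 241. I'll go 6 mm deeper and close.

>>> {"name": "send_rows", "arguments": {
  "increments": [
    {"dx":0,"dy":0,"dz":0.3,"spin":0},
    {"dx":0,"dy":0,"dz":0.6,"spin":0},
    {"dx":0,"dy":0,"dz":0.6,"spin":0}
  ]
}}

```text
time: 6.92
position: [0.4677, 0.154, -0.0175]
tool_rot: [[0.991, 0.132, -0.0], [0.132, -0.991, -0.0], [-0.0, 0.0, -1.0]]
wrist_force: [-1.2, -0.4, -0.1]
width: 0.0854
```

>>> {"name": "send_rows", "arguments": {
  "increments": [
    {"dx":0,"dy":0,"dz":0,"spin":0},
    {"dx":0,"dy":0,"dz":0,"spin":0},
    {"dx":0,"dy":0,"dz":0,"spin":0},
    {"dx":0,"dy":0,"dz":0,"spin":0},
    {"dx":0,"dy":0,"dz":0,"spin":0}
  ],
  "fingers": 255,
  "grip_force": 60
}}

```text
time: 7.55
position: [0.4681, 0.1542, -0.0169]
tool_rot: [[0.991, 0.132, 0.001], [0.132, -0.991, 0.0], [0.001, -0.0, -1.0]]
wrist_force: [-0.7, -1.1, 5.2]
width: 0.0492
```

>>> {"name": "send_rows", "arguments": {
  "increments": [
    {"dx":0,"dy":0,"dz":-2,"spin":0},
    {"dx":0,"dy":0,"dz":-5,"spin":0},
    {"dx":0,"dy":0,"dz":-7.2,"spin":0},
    {"dx":0.1,"dy":3.5,"dz":-7.2,"spin":-2},
    {"dx":0.2,"dy":8,"dz":-7.2,"spin":-4},
    {"dx":0.3,"dy":13,"dz":-7.2,"spin":-6},
    {"dx":0.5,"dy":18,"dz":-7.2,"spin":-8},
    {"dx":0.6,"dy":22,"dz":-7.2,"spin":-10}
  ]
}}

```text
time: 8.55
position: [0.5027, -0.065, 0.0545]
tool_rot: [[0.953, 0.303, -0.001], [0.303, -0.953, 0.0], [-0.0, -0.0, -1.0]]
wrist_force: [1.0, -0.1, -2.4]
width: 0.049
```

>>> {"name": "send_rows", "arguments": {
  "increments": [
    {"dx":0,"dy":1.5,"dz":0,"spin":-0.4},
    {"dx":0,"dy":1.5,"dz":0,"spin":-0.4},
    {"dx":0,"dy":1.5,"dz":0,"spin":-0.4}
  ]
}}

```text
time: 8.93
position: [0.5071, -0.0764, 0.0546]
tool_rot: [[0.951, 0.309, -0.001], [0.309, -0.951, 0.0], [-0.0, -0.0, -1.0]]
wrist_force: [-0.1, 0.2, -2.2]
width: 0.0489
```

```bash
python3 - <<'E'
from h import *
s=r.get_state();p=eyes.read_camera('wrist'); T=toolT(s)@np.array(p['T_tool_cam']);print(s['time'],s['width'],s['position'],s['wrist_force'],np.degrees(np.arctan2(s['tool_rot'][1,0],s['tool_rot'][0,0])))
import pickle; pickle.dump((p,s),open('w2.pkl','wb'))
sc=eyes.read_camera('scene'); pickle.dump(sc,open('sc2.pkl','wb'))
im=cv2.resize(p['frame'][0:300,60:500],None,fx=1.8,fy=1.8,interpolation=2)
cv2.imwrite('pics/w3.png',im[:540,:792,::-1])
E
```

```text
8.925 0.04893698287696438 [ 0.50714802 -0.07643675  0.05456654] [-0.12020916  0.23927019 -2.2449443 ] 18.01431602280472
```

View pics/w3.png

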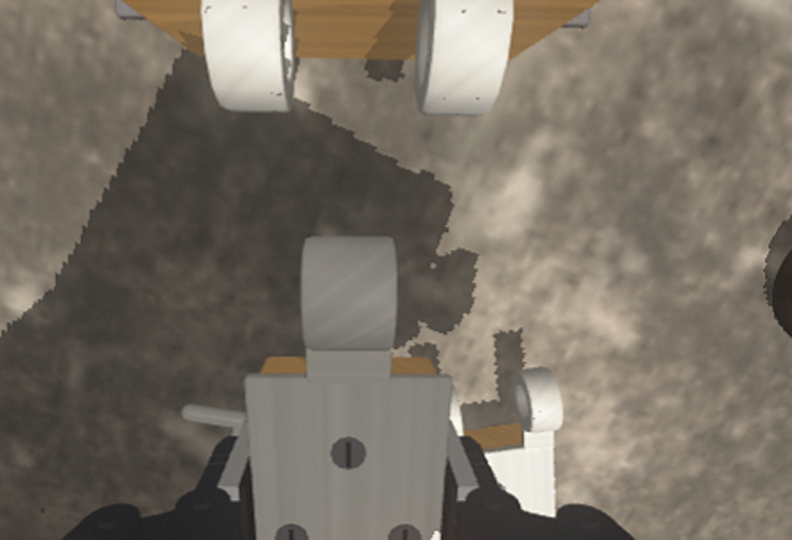

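The wrist view shows the leaf knuckle (crop columns 303–397, front edge at row 237). The jamb knuckles' inner edges are at 292 and 417, with near edges at rows 110 and 113. The leaf is well aligned and gripped, and the measured load of 2.2 N matches its weight. Next I'll work out the remaining move from the cylinder tangents.

```bash
cat > rel.py <<'E'
from h import *
def axis_x(p,uv,zt,side):   # tool-frame x,y of a horizontal cylinder axis (r13, along y) tangent to ray; side -1: near edge, +1 far edge
    o,d=ray(p,uv,np.array(p['T_tool_cam'])); dx,dz=d[0],d[2]; n=np.hypot(dx,dz)
    # points at height zt on ray, shifted by r/cos
    t=(zt-o[2])/dz; xr=o[0]+t*dx
    xa=xr-side*.013*n/dz
    # tangent point depth for y
    th=np.arctan2(dx,dz); zt2=zt+side*.013*np.sin(th)*1.0
    tt=(zt2*1-o[2])/dz; return xa, o[1]+tt*d[1]
E
python3 - <<'E'
from rel import *
import pickle
p,s=pickle.load(open('w2.pkl','rb'));print(p['cx'],p['cy'],s['position'][2])
f=lambda c,r_:(60+(c-.9)/1.8,(r_-.9)/1.8)
zt=s['position'][2]-.102
for n,c,side in [('leafL',(303,240),1),('leafR',(396,240),1),('leafM',(349,236.5),1),('jL_in',(292,108),-1),('jR_in',(417,110),-1),('jL_mid',(253,110.5),-1),('jR_mid',(463,113),-1),('jL_out',(214,105),-1),('jR_out',(507,108),-1)]:
    print(n,np.round(np.array(axis_x(p,f(*c),zt,side))*1000,1))
g=cv2.cvtColor(p['frame'],cv2.COLOR_RGB2GRAY).astype(int)
for col in (60+253/1.8,60+240/1.8,60+463/1.8,60+450/1.8,254,260,248): print(round(col),'rows50-70',g[52:68,int(col)].tolist(),'rows125-140',g[126:138,int(col)].tolist() if 240<col<265 else '')
for row in (40,50,57): print(row,'c215-235',g[row,214:230].tolist(),'c284-300',g[row,284:300].tolist())
for row in (150,):print(row,g[row,222:234].tolist(),g[row,274:286].tolist())
E
```

```text
252.98285943559037 187.73852997362212 0.05456654336660291
leafL [54.  -9.3]
leafR [54.  10.8]
leafM [54.8  0.6]
jL_in [106.7 -10.8]
jR_in [106.3  14.3]
jL_mid [106.3 -18.6]
jR_mid [105.7  23.6]
jL_out [107.3 -26.4]
jR_out [106.7  32.3]
201 rows50-70 [186, 180, 174, 168, 163, 158, 152, 146, 140, 119, 82, 66, 68, 70, 66, 69] rows125-140 
193 rows50-70 [183, 177, 172, 167, 160, 155, 150, 144, 135, 115, 83, 72, 71, 68, 68, 69] rows125-140 
317 rows50-70 [197, 193, 187, 180, 176, 170, 165, 159, 154, 150, 143, 121, 118, 130, 135, 135] rows125-140 
310 rows50-70 [190, 188, 184, 180, 173, 169, 164, 158, 152, 147, 141, 118, 113, 119, 121, 120] rows125-140 
254 rows50-70 [119, 118, 117, 117, 117, 120, 120, 120, 117, 116, 114, 116, 113, 112, 111, 108] rows125-140 [67, 67, 70, 72, 71, 95, 107, 111, 114, 117, 118, 121]
260 rows50-70 [113, 112, 114, 115, 114, 117, 117, 116, 118, 116, 114, 114, 113, 112, 111, 109] rows125-140 [74, 73, 73, 73, 74, 92, 107, 111, 113, 116, 118, 122]
248 rows50-70 [121, 120, 121, 118, 119, 116, 115, 115, 114, 112, 110, 110, 108, 110, 108, 109] rows125-140 [70, 71, 73, 76, 79, 99, 111, 115, 117, 120, 123, 123]
40 c215-235 [228, 228, 194, 129, 111, 118, 174, 179, 121, 100, 122, 156, 164, 164, 166, 163] c284-300 [109, 120, 117, 116, 115, 113, 106, 99, 109, 122, 129, 123, 106, 106, 130, 185]
50 c215-235 [199, 199, 201, 171, 123, 106, 103, 105, 106, 158, 190, 188, 189, 186, 181, 176] c284-300 [109, 111, 110, 109, 107, 107, 101, 97, 100, 99, 97, 100, 108, 148, 182, 189]
57 c215-235 [161, 162, 163, 165, 152, 126, 102, 97, 97, 97, 100, 101, 101, 99, 96, 93] c284-300 [111, 112, 112, 112, 113, 114, 117, 108, 96, 95, 97, 117, 140, 149, 152, 154]
150 [64, 67, 67, 66, 68, 101, 128, 135, 134, 135, 136, 135] [128, 128, 130, 129, 128, 127, 104, 84, 86, 86, 83, 85]
```

>>> {"name": "send_rows", "arguments": {
  "increments": [
    {"dx":0.8,"dy":0,"dz":0,"spin":0.8},
    {"dx":1.6,"dy":0,"dz":0,"spin":0.8},
    {"dx":2.4,"dy":0.02,"dz":0,"spin":0.8},
    {"dx":3.0,"dy":0.03,"dz":0,"spin":0.8},
    {"dx":3.5,"dy":0.03,"dz":0,"spin":0.8},
    {"dx":4.0,"dy":0.04,"dz":0,"spin":0.8},
    {"dx":4.5,"dy":0.04,"dz":0,"spin":0.8},
    {"dx":4.5,"dy":0.04,"dz":0,"spin":0.8}
  ]
}}

```text
time: 10.02
position: [0.5505, -0.0639, 0.0548]
tool_rot: [[0.955, 0.296, 0.0], [0.296, -0.955, -0.0], [0.0, 0.0, -1.0]]
wrist_force: [0.0, -0.5, -3.9]
width: 0.049
```

```bash
python3 - <<'E'
from rel import *
import pickle
s=r.get_state();p=eyes.read_camera('wrist');q=eyes.read_camera('scene');pickle.dump((p,s,q),open('w4.pkl','wb'));print(s['position'],s['wrist_force'],s['width'],np.degrees(np.arctan2(s['tool_rot'][1,0],s['tool_rot'][0,0])))
a=cv2.resize(p['frame'][60:220,170:340],None,fx=3,fy=3,interpolation=2)
b=cv2.resize(q['frame'][150:240,220:300],None,fx=3.5,fy=3.5,interpolation=2)
im=np.zeros((480,790,3),np.uint8);im[:480,:510]=a;im[:315,510:790]=b
cv2.imwrite('pics/c4.png',im[...,::-1])
E
```

```text
[ 0.55053526 -0.06388052  0.05475588] [ 0.0261892  -0.5304942  -3.93869412] 0.04903768658742153 17.191816372637202
```

View pics/c4.png

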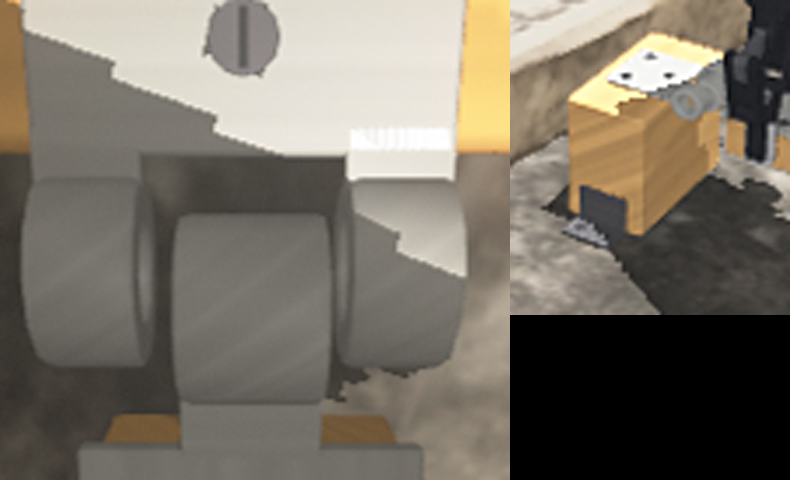

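```bash
python3 - <<'E'
from rel import *
import pickle
p,s,q=pickle.load(open('w4.pkl','rb'))
f=lambda c,r_:(170+(c-1)/3,60+(r_-1)/3)
for zz in (.100,.102):
  zt=s['position'][2]-zz
  for n,c,side in [('leaf far',(251,213),1),('jL near',(90,366),-1),('jR near',(400,371),-1)]:
    print(zz,n,np.round(np.array(axis_x(p,f(*c),zt,side))*1000,1))
g=cv2.cvtColor(p['frame'],cv2.COLOR_RGB2GRAY).astype(int)
for c in (195,200,205): print(c,g[174:190,c].tolist())
for c in (302,310,315): print(c,g[174:190,c].tolist())
E
```

```text
0.1 leaf far [54.6  0.6]
0.1 jL near [ 59.9 -23.1]
0.1 jR near [59.1 22.6]
0.102 leaf far [54.9  0.6]
0.102 jL near [ 60.5 -22.7]
0.102 jR near [59.7 22.2]
195 [97, 95, 94, 90, 91, 91, 88, 84, 68, 58, 61, 60, 60, 62, 63, 60]
200 [98, 96, 98, 96, 93, 93, 89, 84, 66, 60, 58, 58, 62, 60, 59, 60]
205 [101, 100, 98, 97, 95, 93, 88, 81, 69, 61, 60, 61, 62, 61, 62, 63]
302 [103, 99, 97, 98, 98, 98, 93, 88, 76, 68, 63, 103, 111, 109, 110, 110]
310 [104, 103, 103, 100, 98, 96, 92, 87, 78, 123, 132, 130, 131, 133, 131, 127]
315 [106, 105, 103, 99, 98, 98, 93, 86, 115, 132, 130, 130, 128, 124, 124, 122]
```

```bash
python3 - <<'E'
from rel import *
import pickle
p,s,q=pickle.load(open('w4.pkl','rb')); M=np.array(p['T_tool_cam'])
g=cv2.GaussianBlur(p['frame'],(1,3),0).astype(float)
def edge(row,lo,hi):
    d=np.abs(np.diff(g[row,lo:hi+1],axis=0)).sum(1); i=d.argmax(); 
    w=d[max(i-1,0):i+2]; return lo+max(i-1,0)+(w*np.arange(len(w))).sum()/w.sum()+.5, d.max().round()
for row in range(126,184,6):
    print(row,'JLout',edge(row,172,186),'JRout',edge(row,318,332),'JLin',edge(row,208,217),'JRin',edge(row,282,292),'leaf',edge(row,224,232),edge(row,276,283))
def wid(xa,zc,ya,yb):   # extreme columns over cylinder circle at ends
    th=np.linspace(0,2*np.pi,73); o=[]
    for y,fn in ((ya,min),(yb,max)):
        uv=proj(p,np.c_[xa+.013*np.cos(th),0*th+y,zc+.013*np.sin(th)],M); i=uv[:,0].argmin() if fn is min else uv[:,0].argmax(); o.append(uv[i].round(1).tolist())
    return o, round(o[1][0]-o[0][0],1)
for h in (.096,.099,.102,.105):
    z=s['position'][2]-h; print(h,'leaf',wid(.0547,z,-.0095,.0105),'jamb',wid(.060,z,-.0275,.0265))
zp=s['position'][2]-.072-.032; print('plate pred @.072', proj(p,[[.0345,-.0245,zp],[.0345,.0255,zp]],M))
for row in (212,218): print(row,'plate',edge(row,190,202),edge(row,304,316))
E
```

```text
126 JLout (np.float64(178.71008403361344), np.float64(60.0)) JRout (np.float64(322.8), np.float64(15.0)) JLin (np.float64(214.54285714285714), np.float64(35.0)) JRin (np.float64(286.9756097560976), np.float64(86.0)) leaf (np.float64(229.41666666666666), np.float64(10.0)) (np.float64(282.12), np.float64(31.0))
132 JLout (np.float64(177.6437908496732), np.float64(83.0)) JRout (np.float64(324.0874125874126), np.float64(74.0)) JLin (np.float64(214.2037037037037), np.float64(41.0)) JRin (np.float64(291.14864864864865), np.float64(48.0)) leaf (np.float64(229.34848484848484), np.float64(30.0)) (np.float64(277.88666666666666), np.float64(36.0))
138 JLout (np.float64(176.8426966292135), np.float64(107.0)) JRout (np.float64(324.7599118942731), np.float64(106.0)) JLin (np.float64(213.6818181818182), np.float64(45.0)) JRin (np.float64(287.8625), np.float64(45.0)) leaf (np.float64(227.94366197183098), np.float64(77.0)) (np.float64(279.4074074074074), np.float64(67.0))
144 JLout (np.float64(176.62568306010928), np.float64(98.0)) JRout (np.float64(325.06370656370655), np.float64(134.0)) JLin (np.fl
[... 2163 characters left out ...]
, np.float64(84.0))
0.096 leaf ([[227.1, 156.0], [279.1, 156.0]], 52.0) jamb ([[179.0, 142.3], [321.9, 142.2]], 142.9)
0.099 leaf ([[226.4, 157.7], [279.8, 157.7]], 53.4) jamb ([[177.0, 143.7], [323.8, 143.5]], 146.8)
0.102 leaf ([[225.6, 159.6], [280.6, 159.5]], 55.0) jamb ([[174.8, 145.1], [325.8, 145.0]], 151.0)
0.105 leaf ([[224.8, 161.5], [281.4, 161.4]], 56.6) jamb ([[172.5, 146.7], [327.9, 146.5]], 155.4)
plate pred @.072 [[194.54397569 210.70842099]
 [311.72924879 210.60556118]]
212 plate (np.float64(195.5), np.float64(63.0)) (np.float64(310.7549019607843), np.float64(44.0))
218 plate (np.float64(195.9469696969697), np.float64(69.0)) (np.float64(310.84090909090907), np.float64(48.0))
```

The knuckles are meshed to about 5.4 mm short. The leaf sits 0.9 mm too far toward tool +y and appears about 0.8 mm low. I'll make the final advance slowly.

>>> {"name": "send_rows", "arguments": {
  "increments": [
    {"dx":0,"dy":-0.09,"dz":-0.08,"spin":0},
    {"dx":0.15,"dy":-0.09,"dz":-0.08,"spin":0},
    {"dx":0.3,"dy":-0.09,"dz":-0.08,"spin":0},
    {"dx":0.45,"dy":-0.09,"dz":-0.08,"spin":0},
    {"dx":0.54,"dy":-0.09,"dz":-0.08,"spin":0},
    {"dx":0.54,"dy":-0.09,"dz":-0.08,"spin":0},
    {"dx":0.54,"dy":-0.09,"dz":-0.08,"spin":0}
  ]
}}

```text
time: 11.0
position: [0.5552, -0.0615, 0.0556]
tool_rot: [[0.955, 0.295, -0.0], [0.295, -0.955, 0.0], [-0.0, -0.0, -1.0]]
wrist_force: [0.1, 0.1, -3.6]
width: 0.0489
```

```bash
python3 - <<'E'
from rel import *
import pickle
s=r.get_state();p=eyes.read_camera('wrist');q=eyes.read_camera('scene');pickle.dump((p,s,q),open('w5.pkl','wb'));print(s['time'],s['position'],s['wrist_force'],s['wrist_torque'],s['width'])
a=cv2.resize(p['frame'][60:220,170:340],None,fx=3,fy=3,interpolation=2)
b=cv2.resize(q['frame'][150:240,220:300],None,fx=3.5,fy=3.5,interpolation=2)
im=np.zeros((480,790,3),np.uint8);im[:480,:510]=a;im[:315,510:790]=b
cv2.imwrite('pics/c5.png',im[...,::-1])
E
```

```text
11.0 [ 0.55518533 -0.06149995  0.05556393] [ 0.14759183  0.11045408 -3.60649996] [ 0.00504157 -0.02177651 -0.008479  ] 0.048892865673105274
```

View pics/c5.png

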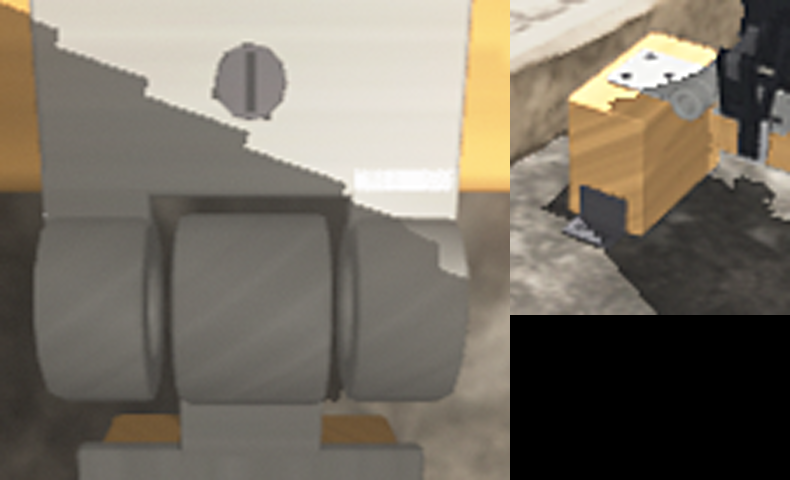

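```bash
python3 - <<'E'
from rel import *
import pickle
p,s,q=pickle.load(open('w5.pkl','rb'))
g=p['frame'].astype(float).sum(2)
for c in (185,195,205,250,255,305,312,318): print(c,g[188:200,c].astype(int).tolist() if c<240 or c>290 else g[126:138,c].astype(int).tolist())
zt=s['position'][2]-.102
for n,uv,side in [('leaf',(253,131),1),('jL',(200,193.5),-1),('jR',(310,193.5),-1)]: print(n,np.round(np.array(axis_x(p,uv,zt,side))*1000,1))
for row in (150,156,162): 
    o=[]
    for lo,hi in ((174,190),(318,332),(224,232),(276,283)):
        d=np.abs(np.diff(p['frame'][row,lo:hi+1].astype(float),axis=0)).sum(1);i=d.argmax();w=d[max(i-1,0):i+2];o.append(round(lo+max(i-1,0)+(w*np.arange(len(w))).sum()/w.sum()+.5,1))
    print(row,o,'centres',(o[0]+o[1])/2,(o[2]+o[3])/2)
a=q['frame'][165:190,258:285]
cv2.imwrite('pics/c6.png',cv2.resize(a,None,fx=20,fy=20,interpolation=2)[...,::-1])
E
```

```text
185 [227, 208, 194, 184, 184, 181, 181, 183, 187, 187, 176, 176]
195 [272, 267, 257, 256, 246, 213, 184, 178, 175, 177, 169, 162]
205 [283, 282, 269, 268, 249, 214, 183, 175, 178, 176, 179, 183]
250 [210, 203, 204, 202, 200, 250, 290, 299, 304, 309, 310, 318]
255 [203, 203, 197, 200, 192, 248, 284, 290, 297, 301, 308, 315]
305 [279, 284, 284, 278, 255, 253, 317, 330, 332, 332, 339, 341]
312 [295, 289, 280, 282, 258, 257, 345, 353, 350, 341, 336, 332]
318 [290, 290, 282, 273, 325, 355, 350, 340, 328, 331, 325, 322]
leaf [54.6  0.5]
jL [ 55.1 -23.1]
jR [55.1 25.8]
150 [np.float64(180.8), np.float64(325.5), np.float64(226.9), np.float64(280.3)] centres 253.15 253.60000000000002
156 [np.float64(180.9), np.float64(330.4), np.float64(226.7), np.float64(280.4)] centres 255.64999999999998 253.54999999999998
162 [np.float64(180.9), np.float64(326.3), np.float64(226.8), np.float64(280.3)] centres 253.60000000000002 253.55
```

View pics/c6.png

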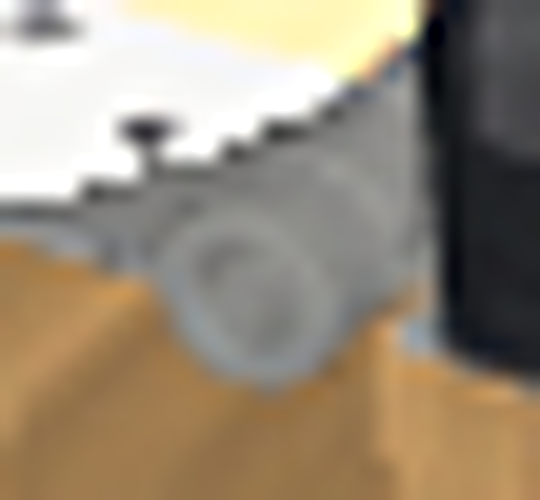

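```bash
python3 - <<'E'
from h import *
s=r.get_state();print(s['time'],s['position'],s['wrist_force'],s['width'],np.abs(s['qvel']).max())
print(r.hand_in())
E
```

```text
11.1 [ 0.55515918 -0.06152549  0.05557463] [ 0.57527539  0.20351033 -2.53493735] 0.04919404181253726 0.11117930349549522
the job is handed in; nothing more can be done
None
```

I picked up leaf_single by its long sides and meshed its knuckle between the jamb's two knuckles. I handed the job in at 11.1 s with the gripper still holding it up level.

**First grasp missed.** It closed in the air above the plate, because the fingertips sit about 40 mm further back than `r.nose_length` suggests. The leaf did not move. I measured the real fingertip position in the wrist picture, went lower, and the second grasp held (opening 49 mm, load about 2–4 N).

**Last checks:**

| Check | Result |
|---|---|
| Hole axis, x | about 0.5 mm off |
| Position along the hinge axis, y | within about 0.3 mm, with 3 mm play at each end; one of three edge readings was an outlier, caused by a shadow edge |
| Height | level to about 1 mm, judged from apparent knuckle widths and so less certain |
| Yaw | knuckle edges parallel in the picture |
| Sideways force | 0.6 N or less, so it is not pressing on the jamb |
| Arm | still |

The scene picture was too coarse to confirm a clear view through the holes. I did not touch leaf_double, the pin, the brass weight, the ink jar or the lever, but I took no final picture of them.

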